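# Function test of a bench saw's emergency stop

## Task

Before the bench saw is used, test its stop button: press the big three-lobed mushroom head down with a fingertip until it latches, and take the finger off so that it stays in by itself. Then push one of its lobes round clockwise (seen from above) with a fingertip, without gripping the head, until the latch lets go, and let the button spring back out and the head turn back, so the saw is ready for use. Do not press the start button on the same box, and leave the things on the bench where they are.

Things in the scene. Friction and masses are not known exactly. Their poses are not given: they have to be found in the camera images.
- station: operator box of the saw, bolted flat on the bench: grey metal, 118 (own x) x 248 (own y) mm, flat lid 72 mm above the bench. Origin under its centre, z up; a conduit leaves its +x side. On the lid: stop button at own (0, 60) mm with a black collar 43 mm across and 7 mm high round its stem; start button at (-22, -60) mm; white pilot lamp, 14 mm high, at (30, -60) mm
- stop_head: red mushroom head: core 33 mm across with a low dome, and three lobes 120 degrees apart, 24 mm wide, straight sides, round noses reaching 36 mm from the axis. Origin on the axis at the underside, own x along one lobe, z up. Lobes 16 mm thick, dome top at 22 mm. Underside 18 mm above the lid when out; it goes down and turns with the joints. A fingertip fits between two lobes
- stop_top (a point): the middle of the dome, top of the stop button (112 mm above the bench when out); press here straight down
- lobe_nose (a point): outer end of the lobe that lies along the head's own x, 36 mm from the axis, half way up the lobe; moves with the head
- stop_press (a joint): how far the stop button is in, m: 0 out, full stroke 0.010. A spring pushes it out, 4 N at first, 8 N near the bottom. It latches once pressed past about 8 mm (go to near the bottom, 9.5 mm) and then stays at about 0.0074 by itself
- stop_twist (a joint): turn of the head clockwise seen from above, rad: 0 at rest, end stop 1.05. A light spring turns it back to 0 (1 to 3 N at a lobe). With the button latched, turning past about 0.7 frees the latch and the button springs out 8 mm, even with a finger beside the lobe
- lobe_push_sides: the halves of the three lobes whose side faces are pushed for clockwise turning (each lobe's anticlockwise side seen from above; on the lobe along own x the face at own y = +12 mm, straight from 12 to 25 mm off the axis). Frame as the head's
- lobe_back_sides: the other halves of the three lobes (on the lobe along own x the face at own y = -12 mm). Pressing fingers on these and on the push sides at the same time is gripping. Frame as the head's
- start_button (a joint): start button, m pressed in: 0 out, 0.004 full. Must be left alone
- start_top (a point): top of the start button, a small flat white button 21 mm across in a bright collar 31 mm across, 7 mm above the lid
- glue: small white glue bottle, 35 mm across, 109 mm tall, standing near the station; origin under its foot. A bystander: leave it
- tape: roll of paper tape lying flat, 96 mm across, 25 mm high, near the station; origin at its underside centre. A bystander: leave it
- knife: snap-off craft knife lying flat, about 150 x 19 x 11 mm, along its own x, near the station; origin on the bench under its middle. A bystander: leave it
- offcut: two glued wood offcuts, 34 x 70 x 32 mm high, beside the station; origin at its underside centre. A bystander: leave it
- square: steel engineer's square lying on the cutting mat, about 115 x 75 x 14 mm; origin at its underside. A bystander: leave it
- clamp: steel bar clamp with wooden handle, lying on the cutting mat, about 70 x 210 x 25 mm high; origin at its underside. A bystander: leave it
- pot: steel pencil pot with pencils, 76 mm across, 150 mm high to the pencil tips, standing on the cutting mat; origin under its foot. A bystander: leave it

How it is judged:
By the outcome, as a careful person would: the job done as asked, in the order asked, and still so for the second after the job is handed in, with the robot touching nothing.
It also fails if it takes over 48 s, if anything falls off the work surface, if the arm or the gripper's body presses on something with over 40 N, if the wrist force passes 120 N, or if a joint passes its speed limit or range.

## Robot

A 6-joint arm with a two-finger parallel gripper is mounted at the origin on the work surface. World frame = base frame: x ahead of the robot, y to its left, z up, the work surface at z = 0. Lengths are in m, angles in rad, forces in N, time in s.
With the tool pointing down it reaches from about 0.35 to 0.975 m from the base axis. Payload 4.9 kg.
Tool frame: the origin (TCP) lies midway between the tips of the shut fingers; the grasp point (between the pads) lies behind it (manip.tcp_to_grasp is the z of the grasp point in the tool frame, in m); z points along the fingers, y is the direction in which the jaws open and shut (so a half turn about z gives the same grasp; the last joint's range is limited). The gripper opens to 85 mm and grips with 20 to 120 N. Pads are 22 mm wide; open, the fingers measure 114 mm over their backs; the gripper's body (76 mm by 85 mm) begins 54 mm behind the grasp point. The pads swing forward as they close: fully open they stand 13 mm farther back than shut.
Start: joints at [1.23, 0.053, 1.613, -0, 1.476, -0.119], TCP at [0.137, 0.61, 0.231] pointing down, gripper open.
Joint ranges: [-3.01, 3.01], [-1.01, 2.22], [0.06, 2.58], [-1.02, 4.17], [0.09, 2.62], [-3.14, 3.14]. Speed limits (rad/s): [2.57, 2.57, 3.14, 3.14, 3.14, 3.14].

## Interface

Orientations are given as a unit quaternion [w, x, y, z].
In Python, from plant import status, vision, order, regions_of, manip gives the robot as it stands. The module is installed in compiled form; this text tells all that it offers.
- The arm moves only by the shell command python3 -m crank 'ROWS'. ROWS is JSON, one flat list of numbers, 5 for each row, row after row: the shift along the tool's x, y, z in mm, then the turn about the tool's z in degrees, then the opening in per cent of the stroke, from 0 (shut) to 100 (fully open). In form: [tx, ty, tz, yaw, fingers, tx, ty, tz, yaw, fingers, ...]. A call has exactly 10 rows; each row is the pose to reach, as a shift and turn from the pose commanded when the call began, along the tool's axes at that moment; what a row does not reach only later rows make up. A row lasts 1/10 s, in which the tool goes at most 50 mm and 8.59 degrees, less where a joint would pass 70% of its speed; a pose out of reach is approached as far as the arm can. A call with a gripper value outside its range is refused whole. The fingers move at their own pace and stop on an object; the grip force is fixed at half the most. Time passes only in rows, so rows that repeat a pose let the fingers close, or fill a call up. It gives the time, the measured TCP pose, the force and the opening at its end, in the units of the state.
- status.state(): the state, without advancing time (a new reading comes with each control period).
- vision.grab_frame(name): name is "scene" or "side" or "wrist"; returns (picture, depth): 384x512x3 uint8, red, green, blue; 384x512 float32, m along the optical axis (not along the pixel's ray), 0 where there is no reading.
- vision.get_calibration(name): a dict with "camera_matrix" (3x3 intrinsics, pixels), "k1" (the pictures are not rectified: a ray, as slopes to the right and down, at radius r is drawn at 1 + k1 r^2 times it, then the intrinsics apply), "R" (3x3) and "t" (3): a world point X has camera coordinates R X + t. Camera axes: x right, y down, z forward; pixel columns grow to the right and rows downward; lengths in m; the calibration is good to about 2 mm. A picture is of the moment at which its call begins: read the wrist's pose just before it. get_calibration takes no time and is no camera call; for the wrist camera it gives the pose at the moment of the call.
- order.job_done(): hands the job in, once; it reports no verdict.
Trained networks look in the newest picture that a camera, given by its name, has taken for a name from the list of things; names that differ only in an ending like _2 or _b are one class to them, and where a whole thing is asked for, a point or a joint stands for the part that bears it (a point fixed in the world has none). Each returns a list of dicts, best first, with "confidence" (0 to 1); they miss things now and then, are a little off and sometimes report something else, mostly with a low value. They report only what shows in the picture. A call takes as long as a camera call.
- regions_of(camera, name): "region" (384x512 bool, what is visible of it) and "extent" ([centre column, centre row, width, height] in pixels, round what is visible of it).
The state is a dict: "time": time; "joint_pos": joint angles; "joint_vel": joint speeds; "joint_efforts": joint torques, N m; "tool_pos": TCP position; "tool_rot": TCP orientation; "contact_force": force on the tool from outside, world axes, zero at the start; "ft_torque": the same for the moment, N m; "gripper_width": opening from 0.0 (shut) to 1.0 (fully open).
Only numpy, scipy, OpenCV 4.12 (cv2) and the standard library are available. Lean on these libraries where they do the work, as an engineer would, in place of code of your own. Each camera call takes 0.05 s, during which the arm holds its last target. There are 200 camera calls.

## Working session

There is one attempt and no reset: what is moved stays moved. The work goes in short steps, Python scripts to look and compute and a shell command to move; the robot and the scene stay as the last step left them, time stands still between calls to the robot, and variables do not carry over. Pictures are saved under pics/ and viewed, on a budget of 10 in all, crops included, one or two more only if the job needs it, and the job is handed in when it is done.

```bash
mkdir -p pics; cat > h.py <<'E'
import numpy as np, cv2
from plant import status, vision, order, regions_of, manip
def world(cam,uv,depth):
    c=vision.get_calibration(cam) if isinstance(cam,str) else cam
    K=np.array(c["camera_matrix"],float);uv=np.array(uv,float).reshape(-1,2)
    p=np.linalg.inv(K)@np.c_[uv,np.ones(len(uv))].T
    d=p[:2].T; r=d.copy()
    for _ in range(20): r=d/(1+c["k1"]*(r**2).sum(1,keepdims=True))
    X=np.c_[r,np.ones(len(r))]*np.array(depth).reshape(-1,1)
    return (X-np.array(c["t"]))@np.array(c["R"])
def pts(cam,region,depth,c=None):
    v,u=np.nonzero(region&(depth>0)); return world(c or cam,np.c_[u,v],depth[v,u])
def save(n,img): cv2.imwrite(f"pics/{n}.png",img[...,::-1])
E
python3 - <<'E'
from h import *
print(status.state(), manip.tcp_to_grasp)
for cam in ["scene","side","wrist"]:
    c=vision.get_calibration(cam); im,d=vision.grab_frame(cam); save(cam+"0",im)
    for n in ["station","stop_head","start_top","glue","offcut","pot","tape"]:
        for r in regions_of(cam,n)[:1]:
            P=pts(cam,r["region"],d,c)
            print(cam,n,round(r["confidence"],2),np.round(r["extent"]),len(P),np.round(np.median(P,0),3) if len(P) else'',np.round(np.percentile(P,2,axis=0),3) if len(P) else'',np.round(np.percentile(P,98,axis=0),3)if len(P) else'')
E
python3 -c "
import cv2,numpy as np
cv2.imwrite('pics/m.png',cv2.resize(np.hstack([cv2.imread('pics/%s0.png'%c) for c in ('scene','wrist')]),(800,300)))"
```

```text
{'time': 0.0, 'joint_pos': array([ 1.22999945e+00,  5.33833482e-02,  1.61427689e+00,  3.33150684e-05,
        1.47598784e+00, -1.19001785e-01]), 'joint_vel': array([ 1.55817019e-03, -8.89519891e-05, -4.95800628e-04,  7.13764534e-04,
       -1.89122353e-04,  1.21300931e-03]), 'joint_efforts': array([-1.41753120e-03, -3.93665850e+01, -3.70178461e+01, -3.49766096e-04,
        7.07642699e-03,  1.63692300e-07]), 'tool_pos': array([0.13727395, 0.60911163, 0.23005681]), 'tool_rot': array([-2.50339485e-04,  1.10671904e-01,  9.93856465e-01, -9.96894350e-04]), 'contact_force': array([ 0.02033343,  0.66097375, -0.40522545]), 'ft_torque': array([-0.0149978 ,  0.01088916,  0.0019843 ]), 'gripper_width': 0.9987071276694327} -0.0187
scene station 0.97 [273. 221. 116. 105.] 6339 [0.586 0.034 0.073] [ 0.487 -0.095  0.002] [0.652 0.154 0.109]
scene stop_head 0.81 [294. 223.  30.  23.] 447 [0.588 0.08  0.107] [0.554 0.059 0.076] [0.617 0.113 0.114]
scene glue 0.56 [241. 252.  16.  26.] 345 [ 0.677 -0.002  0.07 ] [ 0.659 -0.019  0.01 ] [0.686 0.01  0.107]
scene offcut 0.59 [329. 276.  35.  37.] 570 [0.6
[... 219 characters left out ...]
.003  0.023] [ 0.357 -0.049  0.001] [0.445 0.041 0.028]
side station 0.65 [262. 197.  60.  78.] 2841 [ 0.554 -0.033  0.07 ] [ 0.476 -0.109  0.003] [0.641 0.125 0.105]
side stop_head 0.7 [262. 165.  18.  19.] 204 [0.583 0.068 0.104] [0.557 0.053 0.07 ] [0.615 0.121 0.111]
side glue 0.56 [291. 191.  15.  20.] 223 [ 0.664 -0.023  0.05 ] [ 0.651 -0.03   0.005] [ 0.682 -0.01   0.095]
side offcut 0.62 [264. 155.   8.   7.] 69 [0.633 0.202 0.03 ] [0.616 0.18  0.023] [0.648 0.222 0.034]
side pot 0.87 [318. 272.  33.  53.] 1056 [ 0.643 -0.345  0.064] [ 0.61  -0.375  0.005] [ 0.681 -0.302  0.141]
side tape 0.74 [206. 213.  28.  31.] 445 [ 0.402 -0.006  0.019] [ 0.355 -0.057 -0.003] [0.444 0.037 0.026]
```

View pics/m.png

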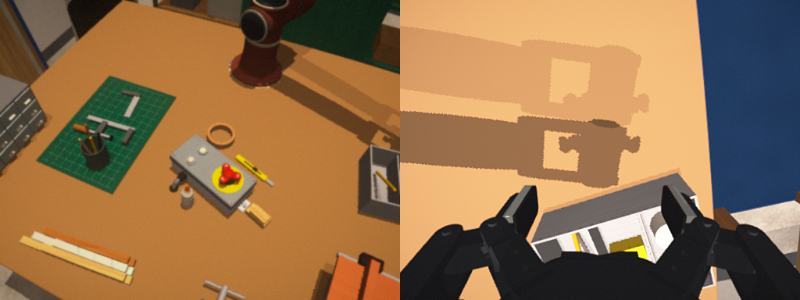

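The scene image shows the station at about (215,172) in the montage. The red head is on its yellow disc at (228,178), and the white start button and lamp are up-left at (200,155). The head is at roughly (0.585, 0.084), z 0.11, which agrees with the given heights.

```bash
python3 - <<'E'
from h import *
from scipy.spatial.transform import Rotation as R
s=status.state(); q=s["tool_rot"]; T=R.from_quat(np.r_[q[1:],q[0]]).as_matrix()
c=vision.get_calibration("wrist");Rc=np.array(c["R"]);p=-Rc.T@np.array(c["t"])
print("T",T.round(3)); print("cam in tool",T.T@(p-s["tool_pos"]),"axis",T.T@Rc[2], "right",T.T@Rc[0])
print(c["camera_matrix"],c["k1"])
print("to head",T.T@(np.array([.585,.084,.112])-s["tool_pos"]))
E
```

```text
T [[-0.975  0.22  -0.   ]
 [ 0.22   0.975 -0.   ]
 [ 0.    -0.    -1.   ]]
cam in tool [ 0.07609821  0.00051436 -0.14362751] axis [-2.99044672e-01  2.70171337e-04  9.54239075e-01] right [ 7.48659416e-04  9.99999719e-01 -4.85084428e-05]
[[273.47627967   0.         255.08081688]
 [  0.         273.47627967 188.13928234]
 [  0.           0.           1.        ]] -0.03734775523747786
to head [-0.55219534 -0.4143141   0.11929686]
```

```bash
python3 -m crank '[-45,-30,0,0,0,-90,-60,0,0,0,-130,-88,0,0,0,-170,-115,0,0,0,-210,-142,0,0,0,-250,-169,0,0,0,-290,-196,0,0,0,-330,-223,0,0,0,-365,-247,0,0,0,-400,-270,0,0,0]' && python3 -m crank '[-40,-27,0,0,0,-80,-54,0,0,0,-120,-81,0,0,0,-150,-101,0,0,0,-175,-118,0,0,0,-195,-132,0,0,0,-205,-139,0,0,0,-212,-144,0,0,0,-212,-144,0,0,0,-212,-144,0,0,0]' && python3 - <<'E'
from h import *
s=status.state();c=vision.get_calibration("wrist");im,d=vision.grab_frame("wrist");np.savez("w1",im=im,d=d,c=np.array(c,dtype=object))
print(s["tool_pos"],s["tool_rot"],s["contact_force"],s["gripper_width"])
r=regions_of("wrist","stop_head")
for q in r: print(q["confidence"],q["extent"])
np.save("reg1",r[0]["region"])
P=pts("wrist",r[0]["region"],d,c); top=P[P[:,2]>.100]
print(len(P),np.percentile(P,[1,50,99],axis=0).round(4))
dome=P[P[:,2]>P[:,2].max()-.004]; print("dome",dome.mean(0))
# lobe tops: fit outline in top view
Q=P[P[:,2]>.098][:,:2]
from scipy.optimize import minimize
def model(c0,a,p):
    v=p-c0; ds=np.hypot(*v.T)-.0165
    for k in range(3):
        u=np.array([np.cos(a+k*2.0944),np.sin(a+k*2.0944)]); t=np.clip(v@u,0,.024); ds=np.minimum(ds,np.hypot(*(v-t[:,None]*u).T)-.012)
    return ds
g=np.stack(np.meshgrid(np.arange(.52,.65,.001),np.arange(.02,.15,.001)),-1).reshape(-1,2)
from scipy.spatial import cKDTree
occ=cKDTree(Q).query(g)[0]<.0015
f=lambda x:np.mean(occ!=(model(x[:2],x[2],g)<0))
best=min(((f([x,y,a]),x,y,a) for x in np.arange(-.006,.007,.002)+np.median(Q[:,0]) for y in np.arange(-.006,.007,.002)+np.median(Q[:,1]) for a in np.arange(0,2.09,.07)))
b=minimize(f,best[1:],method="Nelder-Mead",options=dict(initial_simplex=np.array(best[1:])+np.vstack([np.zeros(3),np.diag([.003,.003,.08])])))
print("fit",best[0],b.x,b.fun,occ.sum()); print("lobe deg",np.degrees(b.x[2])+np.array([0,120,240]))
save("w1",im)
E
```

```text
time: 2.2
tool_pos: [0.4694, 0.2566, 0.2316]
tool_rot: [0.0, 0.111, 0.994, 0.0]
contact_force: [0.4, 1.1, -0.7]
gripper_width: 0.001
time: 3.2
tool_pos: [0.643, 0.072, 0.2313]
tool_rot: [-0.0, 0.11, 0.994, 0.0]
contact_force: [0.3, -0.3, -0.3]
gripper_width: -0.0
[0.64295101 0.07196691 0.23131333] [-1.97234116e-04  1.10293690e-01  9.93899006e-01  1.71105782e-04] [ 0.32288951 -0.30436186 -0.31817272] -0.00031483337834331147
0.94 [250.7, 126.8, 64.2, 66.1]
0.18 [345.1, 128.0, 59.5, 39.0]
2387 [[0.5558 0.0573 0.0753]
 [0.5816 0.0791 0.1075]
 [0.6168 0.1139 0.1137]]
dome [0.5840959  0.08191604 0.11209969]
fit 0.011893491124260355 [0.58423064 0.0819188  1.7351005 ] 0.010355029585798817 2365
lobe deg [ 99.41393585 219.41393585 339.41393585]
```

View pics/w1.png

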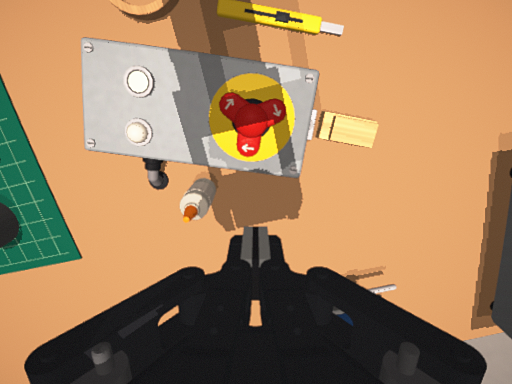

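The wrist view shows the head at (250,120) with lobes pointing down, upper-right and upper-left. The start button and lamp are at (138,80) and (138,130), the glue bottle at (198,200), and the offcut on the right at (348,130). The fit puts the head centre at (0.584, 0.082) with lobes at 99°, 219° and 339°. I'll move above the dome, turned so the tool y axis runs along the 99° lobe.

```bash
python3 -m crank '[20,-1,15,-6,0,45,-2,40,-12,0,59.5,-3.3,70,-18,0,59.5,-3.3,95,-22,0,59.5,-3.3,105,-22,0,59.5,-3.3,112,-22,0,59.5,-3.3,114,-22,0,59.5,-3.3,114,-22,0,59.5,-3.3,114,-22,0,59.5,-3.3,114,-22,0]'
python3 -m crank '[0,0,1,0,0,0,0,2,0,0,0,0,3,0,0,0,0,4,0,0,0,0,5,0,0,0,0,6,0,0,0,0,7,0,0,0,0,8,0,0,0,0,8,0,0,0,0,8,0,0]'
```

```text
time: 4.3
tool_pos: [0.5855, 0.081, 0.1185]
tool_rot: [0.001, -0.081, 0.997, -0.0]
contact_force: [0.3, -0.5, -0.5]
gripper_width: 0.001
time: 5.3
tool_pos: [0.5848, 0.0811, 0.11]
tool_rot: [0.0, -0.081, 0.997, -0.0]
contact_force: [-2.2, -0.1, 4.4]
gripper_width: -0.002
```

```bash
python3 -m crank '[0,0,1,0,0,0,0,2,0,0,0,0,3,0,0,0,0,4,0,0,0,0,5,0,0,0,0,6,0,0,0,0,6.5,0,0,0,0,7,0,0,0,0,7,0,0,0,0,7,0,0]'
```

```text
time: 6.3
tool_pos: [0.5849, 0.0811, 0.1033]
tool_rot: [0.0, -0.081, 0.997, -0.0]
contact_force: [-3.1, -0.1, 6.4]
gripper_width: -0.001
```

```bash
python3 -m crank '[0,0,0.5,0,0,0,0,1,0,0,0,0,1,0,0,0,0,1,0,0,0,0,1,0,0,0,0,1,0,0,0,0,1,0,0,0,0,1,0,0,0,0,1,0,0,0,0,1,0,0]'
```

```text
time: 7.3
tool_pos: [0.5849, 0.0811, 0.1024]
tool_rot: [0.0, -0.081, 0.997, -0.0]
contact_force: [-4.4, 1.2, 7.3]
gripper_width: 0.002
```

```bash
python3 -m crank '[0,0,0.6,0,0,0,0,0.6,0,0,0,0,-2,0,0,0,0,-8,0,0,0,0,-40,0,0,-15,0,-70,0,0,-40,0,-80,0,0,-60,0,-80,0,0,-60,0,-80,0,0,-60,0,-80,0,0]' && cat > fit.py <<'E'
from h import *
from scipy.spatial.transform import Rotation as R
from scipy.optimize import minimize
from scipy.spatial import cKDTree
import sys
s=status.state();c=vision.get_calibration("wrist");im,d=vision.grab_frame("wrist")
q=s["tool_rot"]; T=R.from_quat(np.r_[q[1:],q[0]]).as_matrix()
print(s["tool_pos"],s["contact_force"])
r=regions_of("wrist","stop_head")[0];P=pts("wrist",r["region"],d,c)
print(r["confidence"],"ztop",np.percentile(P[:,2],[90,95,99.5]))
Q=P[P[:,2]>.092][:,:2]
def model(c0,a,p):
    v=p-c0; ds=np.hypot(*v.T)-.0165
    for k in range(3):
        u=np.array([np.cos(a+k*2.0944),np.sin(a+k*2.0944)]); t=np.clip(v@u,0,.024); ds=np.minimum(ds,np.hypot(*(v-t[:,None]*u).T)-.012)
    return ds
g=np.stack(np.meshgrid(np.arange(.53,.64,.001),np.arange(.03,.14,.001)),-1).reshape(-1,2)
occ=cKDTree(Q).query(g)[0]<.0015
f=lambda x:np.mean(occ!=(model(x[:2],x[2],g)<0))
x0=np.array([.584,.082,1.735])
b=min((minimize(f,x0+[0,0,k],method="Nelder-Mead",options=dict(initial_simplex=x0+[0,0,k]+np.vstack([np.zeros(3),np.diag([.003,.003,.08])]))) for k in (-1,-.7,-.4,-.15,0,.2)),key=lambda b:b.fun)
print("fit",b.x,b.fun,"lobe deg",np.degrees(b.x[2])); a=b.x[2]
u=np.array([np.cos(a),np.sin(a)]);v=np.array([-u[1],u[0]])
goal=np.r_[b.x[:2]+.026*u+.029*v,.089]
print("tool y deg",np.degrees(np.arctan2(T[1,1],T[0,1])),"goal",goal,"shift mm",1000*T.T@(goal-s["tool_pos"]))
lid=[(c0,) for c0 in ()]
save(sys.argv[1],im)
E
python3 fit.py w2
```

```text
time: 8.3
tool_pos: [0.6432, 0.0907, 0.1802]
tool_rot: [-0.001, -0.081, 0.997, 0.0]
contact_force: [-0.1, 0.0, -0.8]
gripper_width: -0.0
[0.6431847  0.09070552 0.18022878] [-0.10623046  0.01535422 -0.7922165 ]
0.92 ztop [0.10547567 0.10602138 0.10693408]
fit [0.58398161 0.08144781 1.73543064] 0.011138411138411138 lobe deg 99.43285126205045
tool y deg 99.29633374613803 goal [0.55111256 0.10234339 0.089     ] shift mm [88.80237797 26.33840737 91.41026027]
```

View pics/w2.png

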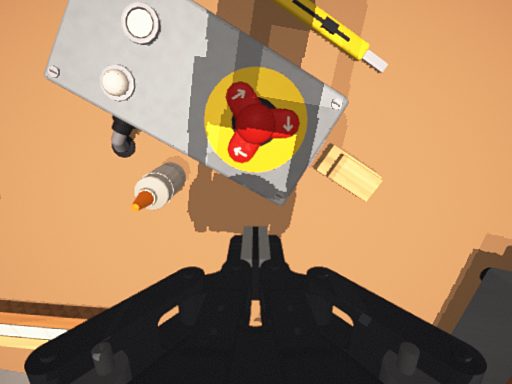

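The button is latched: the dome top is at 0.106, down from 0.113. The head is unturned at (255,120), with the target lobe at (288,122). Next I'll go down beside that lobe.

```bash
python3 -m crank '[35,10,0,0,0,70,20,0,0,0,89,26,0,0,0,89,26,20,0,0,89,26,45,0,0,89,26,65,0,0,89,26,80,0,0,89,26,91,0,0,89,26,91,0,0,89,26,91,0,0]'
python3 - <<'E'
import numpy as np
# finger rel head in tool frame: (x=29,y=26); clockwise seen from above = +yaw about tool z
from math import *
for lat0 in (29,):
  p0=np.array([29.,26.])
  print("first close to contact x -6")
  p1=np.array([23.,26.])
  for deg in range(0,60,6):
    a=radians(deg); q=np.array([cos(a)*p1[0]-sin(a)*p1[1],sin(a)*p1[0]+cos(a)*p1[1]])
    print(deg,(q-p1).round(1))
E
```

```text
time: 9.4
tool_pos: [0.5521, 0.102, 0.0907]
tool_rot: [0.0, -0.081, 0.997, 0.0]
contact_force: [-0.2, 0.3, -0.2]
gripper_width: -0.001
first close to contact x -6
0 [0. 0.]
6 [-2.8  2.3]
12 [-5.9  4.2]
18 [-9.2  5.8]
24 [-12.6   7.1]
30 [-16.1   8. ]
36 [-19.7   8.6]
42 [-23.3   8.7]
48 [-26.9   8.5]
54 [-30.5   7.9]
```

```bash
python3 -m crank '[-3,0,1,0,0,-6,0,1,0,0,-7.4,1.2,1,3,0,-8.8,2.3,1,6,0,-10.3,3.3,1,9,0,-11.9,4.2,1,12,0,-13.5,5.1,1,15,0,-15.2,5.8,1,18,0,-18.6,7.1,1,24,0,-18.6,7.1,1,24,0]'
python3 -c "
from h import *
print(status.state()['tool_pos'])"
```

```text
time: 10.4
tool_pos: [0.5695, 0.1122, 0.09]
tool_rot: [0.0, 0.128, 0.992, -0.0]
contact_force: [-2.1, -0.2, 1.0]
gripper_width: -0.001
[0.56951808 0.11217179 0.0899647 ]
```

```bash
python3 -m crank '[-1.4,1.2,0,3,0,-2.8,2.3,0,6,0,-4.3,3.3,0,9,0,-5.9,4.2,0,12,0,-7.5,5.1,0,15,0,-9.2,5.8,0,18,0,-10.9,6.5,0,21,0,-12.6,7.1,0,24,0,-12.6,7.1,0,24,0,-12.6,7.1,0,24,0]'
python3 - <<'E'
from h import *
for cam in ["wrist","scene"]:
    c=vision.get_calibration(cam);im,d=vision.grab_frame(cam)
    for r in regions_of(cam,"stop_head")[:1]:
        P=pts(cam,r["region"],d,c);print(cam,r["confidence"],len(P),np.percentile(P[:,2],[50,90,95,99]))
    if cam=="scene": save("s2",cv2.resize(im[150:300,220:380],None,fx=4,fy=4))
E
```

```text
time: 11.4
tool_pos: [0.5829, 0.1158, 0.0894]
tool_rot: [-0.0, 0.33, 0.944, 0.0]
contact_force: [-2.0, 0.9, 1.2]
gripper_width: 0.001
wrist 0.78 2112 [0.10629646 0.10761309 0.10807934 0.10971276]
scene 0.97 405 [0.1071648  0.11195963 0.11299321 0.11435838]
```

View pics/s2.png

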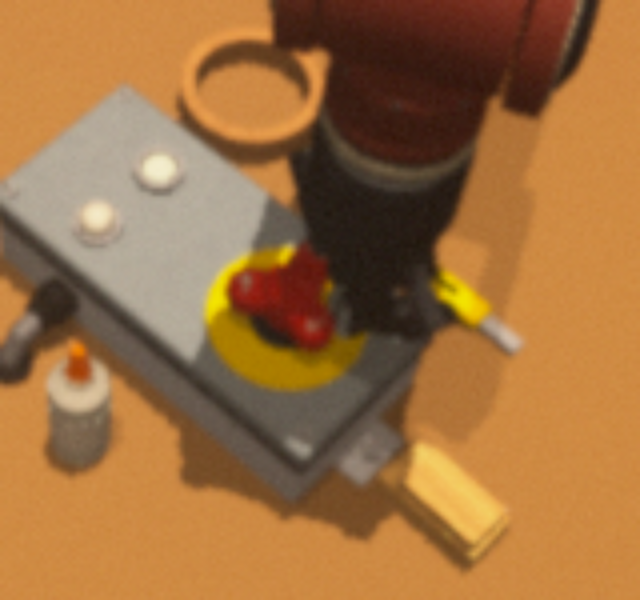

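```bash
python3 -m crank '[-1,0.8,0,2,0,-2,1.5,0,4,0,-2,1.5,0,4,0,-2,1.5,0,4,0,0,8,0,4,0,2,18,0,4,0,4,30,0,4,0,4,42,0,4,0,4,48,-20,4,0,4,48,-60,4,0]'
python3 -m crank '[-30,-15,-30,-9,0,-60,-30,-30,-18,0,-80,-48,-30,-26,0,-80,-48,-30,-30,0,-80,-48,-30,-30,0,-80,-48,-30,-30,0,-80,-48,-30,-30,0,-80,-48,-30,-30,0,-80,-48,-30,-30,0,-80,-48,-30,-30,0]'
python3 fit.py w3
```

```text
time: 12.6
tool_pos: [0.6083, 0.1566, 0.1456]
tool_rot: [-0.003, 0.364, 0.932, -0.002]
contact_force: [0.9, 0.1, 0.4]
gripper_width: -0.001
time: 13.6
tool_pos: [0.6361, 0.0664, 0.1793]
tool_rot: [0.0, 0.111, 0.994, -0.0]
contact_force: [-0.3, -0.1, -0.0]
gripper_width: 0.004
[0.6361228  0.06641938 0.17930626] [-0.34543964 -0.11747112 -0.04373153]
0.66 ztop [0.11227914 0.11288378 0.11399157]
fit [0.58408724 0.08183928 1.74366026] 0.014004914004914005 lobe deg 99.90437375716667
tool y deg 77.3053078440807 goal [0.55104733 0.10246366 0.089     ] shift mm [90.92119855 16.468903   90.30148192]
```

View pics/w3.png

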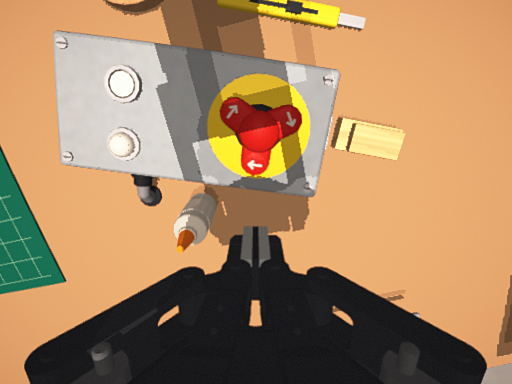

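The head is out again: the dome is at 0.113, matching the start, and the lobes are back at 99.9° against 99.4° at rest. The bystanders are in place and the robot is clear, so I'm handing in.

```bash
python3 -c "
from plant import order; print(order.job_done())"
```

```text
the job is handed in; nothing more can be done
None
```

The stop button was tested as asked, and I handed the job in at about 14 s of robot time.

- **Press:** With the fingers shut, I pressed the dome straight down to about 10 mm, at about 7 N. With the finger off, the dome stayed about 7 mm lower (0.106 m against 0.113 m), so it had latched by itself.
- **Release:** I pushed one side of one lobe clockwise about 50°, with about 2 N on the tool. The scene camera then showed the head out again. I drew the finger outward and lifted clear.
- **Last checks:** The dome is back at about 0.113 m and the lobes are at 99.9°, against 99.4° before the test. In the last picture the robot is clear, and the glue, knife and offcut look unmoved. Of the tape and the cutting mat only the edges showed; the arm never went near the square, clamp or pot. The start button was never approached.

One reading disagreed: with the finger still beside the lobe, the wrist camera put the top at about 0.108–0.110 m and the scene camera at about 0.113 m. The final clear view agreed with the scene camera.

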